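# Tip the sample-cylinder stand over its spring and lock its stop screw

## Robot

A 6-joint arm with a two-finger parallel gripper is mounted at the origin on a cart in front of the work surface, level with it; the furniture and walls round the work are solid. World frame = base frame: x ahead of the robot, y to its left, z up, the work surface at z = 0. Lengths are in mm, angles in degrees, forces in N, time in s.
With the tool pointing down it reaches from about 300 to 850 mm from the base axis. Payload 4.2 kg.
Tool frame: the origin (TCP) lies at the very end of the fingers, on their centre line; the grasp point (between the pads) lies 19 mm behind it (env.grasp_offset is the distance from the TCP to the grasp point, in mm); z points along the fingers, y is the line along which they close (so a half turn about z gives the same grasp; the last joint's range is limited). The gripper opens to 91 mm and grips with 3 to 60 N. Pads are 32 mm wide; open, the fingers measure 118 mm over their backs; the gripper's body (76 mm by 178 mm) begins 60 mm behind the grasp point.
Start: joints at [68.411, 18.312, 89.639, -0, 72.044, -1.146], TCP at [200.838, 538.802, 213.976] pointing down, gripper open.
Joint ranges: [-177.97, 177.97], [-48.28, 115.42], [12.27, 149.76], [-77.06, 257.06], [2.81, 150.46], [-146.56, 146.56]. Speed limits (degrees/s): [147.25, 147.25, 180, 180, 180, 180].

## Interface

Orientations are given as [roll, pitch, yaw] about the fixed x, y, z axes, in that order (R = Rz(yaw) Ry(pitch) Rx(roll)).
In Python, from workcell import env gives the robot as it stands. The module is installed in compiled form; this text tells all that it offers.
- The arm moves only by the tool send_rows, never from a script. Its argument "motion" is a list of rows, each an object of numbers: "tx", "ty", "tz": the shift along the tool's x, y, z in units of 500 mm (1.0 is 500 mm); "rx", "ry", "rz": the turn, a rotation vector about the tool's x, y, z in units of 30 degrees (1.0 is 30 degrees); "gripper": the closure, from -1 (fully open) to 1 (shut). In form: [{"tx": .., "ty": .., "tz": .., "rx": .., "ry": .., "rz": .., "gripper": ..}, ...]. A call has 1 to 12 rows; each row shifts and turns the commanded pose from where the row before left it, along the tool's axes as they then stand; what a row does not reach is not made up. A row lasts 1/8 s, in which the tool goes at most 62.5 mm and 10.7 degrees, less where a joint would pass 70% of its speed; a pose out of reach is approached as far as the arm can. A call with a number of a shift or a turn outside -1 to 1 is refused whole. A call with a gripper value outside its range is refused whole. The fingers move at their own pace and stop on an object; "grip_force" is the grip in N (left out, the last holds). Time passes only in rows, so rows that do not move let the fingers close. It gives the time, the measured TCP pose, the force, the opening and the grip force at its end, in the units of the state.
- env.state(): the state, without advancing time (a new reading comes with each control period).
- env.grab_frame(name): name is "scene" or "top"; returns a dict with "frame" (480x640x3 uint8, red, green, blue), "vertical_fov" (degrees; the focal length in pixels is half the picture's height over the tangent of half this angle, whatever the lens; pixels are square), "cx", "cy" (the principal point, pixels), "rvec" (rotation vector, rad) and "tvec" (3), from world to camera coordinates, as OpenCV has them. Camera axes: x right, y down, z forward; pixel columns grow to the right and rows downward; lengths in mm; the calibration is good to about 2 mm. A picture is of the moment at which its call begins. There is no depth.
- env.job_done(): hands the job in; it is judged then, once.
The state is a dict: "time_s": time; "qpos": joint angles; "qvel": joint speeds; "effort": joint torques, N m; "ee_pos": TCP position; "ee_rot": TCP orientation; "force": force on the tool from outside, world axes, zero at the start; "torque": the same for the moment, N m; "gripper_width": finger opening in mm; "gripper_force": force on a finger pad.
Only numpy, scipy, OpenCV 4.12 (cv2) and the standard library are available. Lean on these libraries where they do the work, as an engineer would, in place of code of your own. Each camera call takes 0.05 s, during which the arm holds its last target. There are 200 camera calls.

## Task

The tilting stand of the gas sample cylinder is leaning towards the robot, where it was loaded. Push the cylinder over, away from the robot, until the stand's spring carries it past dead centre and it snaps home against its stop screw; then lock that stop: turn the round knurled brass nut clockwise, seen from above along the screw, until it is tight on its bracket, without turning the screw itself. Leave the spanner and the two vials where they are.

Things in the scene. Friction and masses are not known exactly. Their poses are not given: they have to be found in the camera images.
- stand: fixed tilting stand. Origin on the bench under the pivot; x level along the swing, away from the robot, y along the pivot, z up. Base plate x -46 to 26 mm, y +-40, 10 thick; cheeks at y +-22 to 27 hold the pivot at z 80. Stop-screw bracket on the -x side, facing the robot; spring outside the +y cheek, to y 43. A thin tube rises from the bench 5 cm beyond its -y side, before the tall instrument
- cylinder_top (a point): centre of the top end of the steel cylinder, 22 mm thick, clamped to the cradle; z up along it. It lies 155 mm from the pivot along the cylinder; the near face (to the robot) runs 33 mm off the pivot. At the start in the stand frame x -97, z 203 mm; upright z 235: the top rises under a hand held straight above it, so push with leaning, leading fingertips. Cross handle (88 mm, y) behind
- cradle (a joint): swing of cradle and cylinder about the pivot (stand y axis), rad: 0 = cylinder leaning 30 deg from upright to the robot (start), 1.047 = leaning 30 deg away, its tail on the stop screw. The spring holds it at either end; let go, it falls back below 0.56 and snaps on above 0.60. First push at the cylinder's top about 6 N, falling to 0 at dead centre
- lock_nut (a joint): turn of the lock nut on the stop screw, rad, positive clockwise seen from above: 0 = loosest, starts 0 to 0.6, at 1.2 it is hard against the bracket and turns no further. Runs with 0.05 N m; its rise and fall is too small to see
- stop_screw (a joint): turn of the stop screw itself, rad, 0 at the start; stiff (0.3 N m), must stay as it is
- nut_centre (a point): on the axis of the lock nut, 10 mm above the bracket face; in the stand frame x -64, y 0, z 84 mm. Its z axis runs up the screw, leaning 25 deg from vertical to the stand's -x side (to the robot). Nut: brass, round, knurled, 30 mm across from 4 to 16 mm above the bracket face, 20 mm below. The 10 mm steel screw end stands 17 mm above the nut. Bracket face 24 mm wide, y +-27, square to the screw
- work_spanner: loose 151 mm steel spanner flat on the bench, left of the stand; origin at its centre, y along it; leave alone
- vial: small loose glass vial with black cap, 23 mm across, 46 tall, standing left of the stand; origin at its foot; leave alone
- tall_vial: loose glass vial with white cap, 28 mm across, 58 tall, standing left behind the stand; origin at its foot; leave alone

How it is judged (in metres and radians):
On the way, in this order (a step that is already met when the one before it is completed fails the run):
1. the stand has snapped over and rests on its stop screw (value of joint cradle above 1 rad and velocity of joint cradle below 0.1 rad/s), for 0.2 s.
2. the lock nut is tight on its bracket (value of joint lock_nut above 1.1 rad), for 0.2 s.
At the end, for the whole second after the job is handed in: the stand rests at its far stop, against the stop screw (within 0.047 rad), the lock nut is tight on the bracket (within 0.1 rad of its end), and the stop screw is within 0.25 rad of where it stood (value of joint cradle above 1 rad and value of joint lock_nut above 1.1 rad and value of joint stop_screw between -0.25 and 0.25 rad); the robot touches nothing.
It fails at once if the stop screw is turned by more than 0.25 rad (value of joint stop_screw above 0.25 rad or value of joint stop_screw below -0.25 rad).
It fails at once if the spanner or a vial is shifted by more than 30 mm (distance of any of work_spanner, vial, tall_vial from where it was at the start of the episode above 0.03 m).
It fails at once if a vial is tipped (angle between any of vial, tall_vial's own z axis and vertical above 0.5 rad).
It also fails if it takes over 59 s, if anything falls off the work surface, if the arm or the gripper's body presses on something with over 40 N, if the wrist force passes 120 N, or if a joint passes its speed limit or range.

## Working session

There is one attempt and no reset: what is moved stays moved. The work goes in short steps, Python scripts to look and compute and a tool call to move; the robot and the scene stay as the last step left them, time stands still between calls to the robot, and variables do not carry over. Pictures are saved under pics/ and viewed, at most 10 in all, crops included, and the job is handed in when it is done.

Besides the shell and the picture viewer there is one more tool, called as name(argument=value, ...), one argument or row to a line, values as JSON. send_rows: Moves the arm, as the interface text tells. Shifts and turns lie within -1 to 1; 1 stands for 500 mm of shift or 30 degrees of turn. Its arguments: {"type":"object","properties":{"motion":{"type":"array"},"grip_force":{"type":"number"}},"required":["motion"]}

```bash
mkdir -p pics
python3 - <<'E'
from workcell import env
import cv2,pickle
d={}
for n in("scene","top"):
    f=env.grab_frame(n);d[n]=f
    cv2.imwrite(f"pics/{n}0.png",f["frame"][:,:,::-1])
    print(n,f["vertical_fov"],f["cx"],f["cy"],f["rvec"],f["tvec"])
pickle.dump(d,open("f0.pkl","wb"))
print(env.state(),env.grasp_offset)
E
```

```text
scene 49.607673063730736 318.95835971692804 242.46010103919986 [ 0.62631255 -2.3720699   1.48236214] [ 661.00454696   32.37699682 1096.58774478]
top 45.944855152007456 316.20864569542795 229.68435476965644 [ 2.14990344 -2.11405658  0.15834561] [494.59990538 492.21472765 911.88512443]
{'time_s': 0.1, 'qpos': array([ 6.84116620e+01,  1.83469968e+01,  8.96978475e+01, -6.41615743e-04,
        7.20435564e+01, -1.14671741e+00]), 'qvel': array([-0.15105074, -0.16322082, -0.26638492, -0.13825745, -0.00905745,
        0.05555369]), 'effort': array([-9.45655620e-05, -4.13331199e+01, -2.32511687e+01,  7.28931092e-02,
        4.21202474e-02, -6.50489096e-05]), 'ee_pos': array([200.66945975, 538.38053035, 213.22481563]), 'ee_rot': array([-1.79911605e+02, -1.15919770e-03,  1.59558577e+02]), 'force': array([-0.75804712, -0.11922848, -0.37580301]), 'torque': array([ 0.01885542, -0.03380313, -0.02113951]), 'gripper_force': 0.0, 'gripper_width': 91.48804452589215} 18.8
```

View pics/scene0.png

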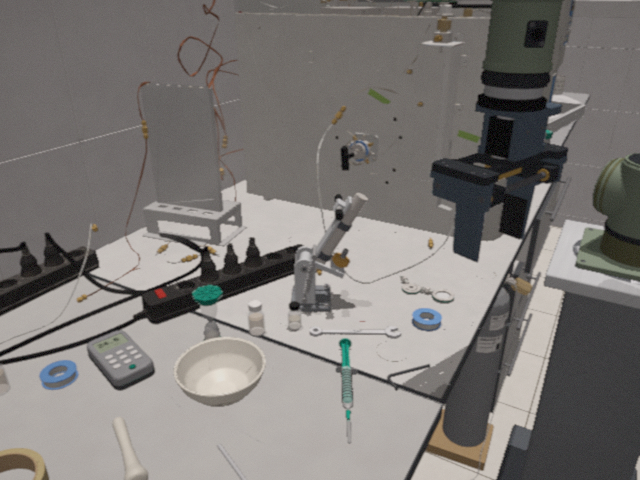

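View pics/top0.png

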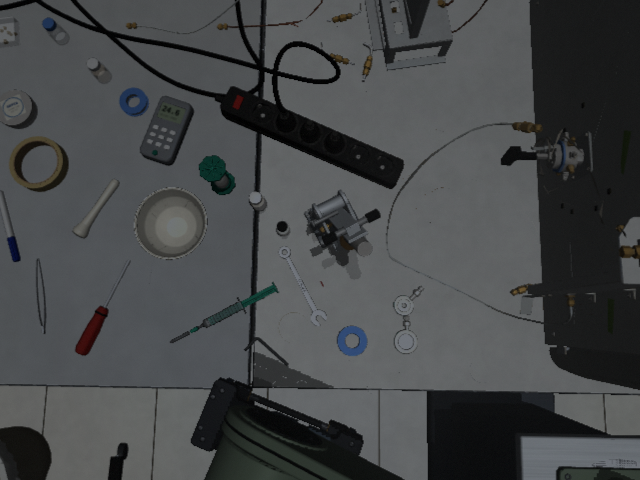

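The stand is at about (315,270) in scene and (338,228) in top. The vials are at (257,200) and (283,228) in top, and the spanner runs from (285,252) to (318,318). I'll enlarge both views.

```bash
cat > h.py <<'E'
import numpy as np,cv2
def cam(f):
    fl=240/np.tan(np.radians(f["vertical_fov"])/2)
    K=np.array([[fl,0,f["cx"]],[0,fl,f["cy"]],[0,0,1]]);R=cv2.Rodrigues(np.array(f["rvec"],float))[0];t=np.array(f["tvec"],float)
    return K,R,t
def ray(f,p):
    K,R,t=cam(f);d=R.T@np.linalg.inv(K)@np.array([p[0],p[1],1.]);return -R.T@t,d/np.linalg.norm(d)
def onz(f,p,z):
    o,d=ray(f,p);return o+d*(z-o[2])/d[2]
def two(f,p,g,q):
    o,d=ray(f,p);o2,e=ray(g,q)
    s=np.linalg.lstsq(np.c_[d,-e],o2-o,rcond=None)[0];a=o+d*s[0];b=o2+e*s[1];return (a+b)/2,np.linalg.norm(a-b)
def proj(f,P):
    K,R,t=cam(f);return cv2.projectPoints(np.array(P,float).reshape(-1,3),cv2.Rodrigues(R)[0],t,K,None)[0].reshape(-1,2)
def stand(o,yaw,P):
    c,s=np.cos(yaw),np.sin(yaw);P=np.atleast_2d(np.array(P,float));return np.c_[o[0]+c*P[:,0]-s*P[:,1],o[1]+s*P[:,0]+c*P[:,1],P[:,2]]
E
python3 - <<'E'
import pickle,cv2,numpy as np
d=pickle.load(open("f0.pkl","rb"))
a=d["scene"]["frame"][180:320,270:390];b=d["top"]["frame"][175:275,280:400]
a=cv2.resize(a,None,fx=4,fy=4,interpolation=cv2.INTER_CUBIC)[:560]
b=cv2.convertScaleAbs(cv2.resize(b,None,fx=6,fy=6,interpolation=cv2.INTER_CUBIC),alpha=1.6)
cv2.imwrite("pics/c1.png",a[:,:,::-1]);cv2.imwrite("pics/c2.png",b[:,:,::-1])
from h import *
print([onz(d["top"],p,0).round() for p in((335,240),(283,228),(257,200),(285,252),(318,318))])
E
```

```text
[array([473., 470.,   0.]), array([493., 562.,   0.]), array([542., 610.,   0.]), array([450., 557.,   0.]), array([337., 498.,   0.])]
```

View pics/c1.png

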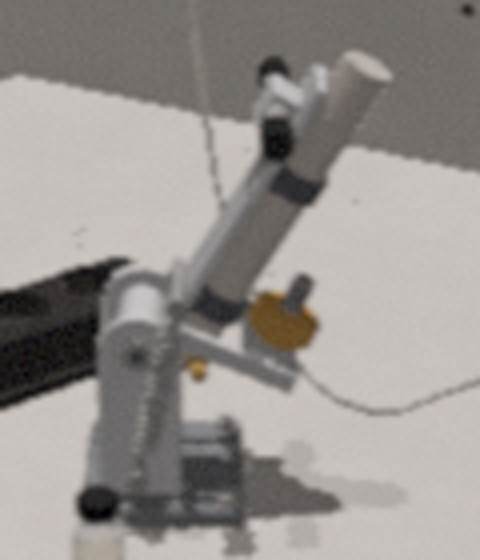

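View pics/c2.png

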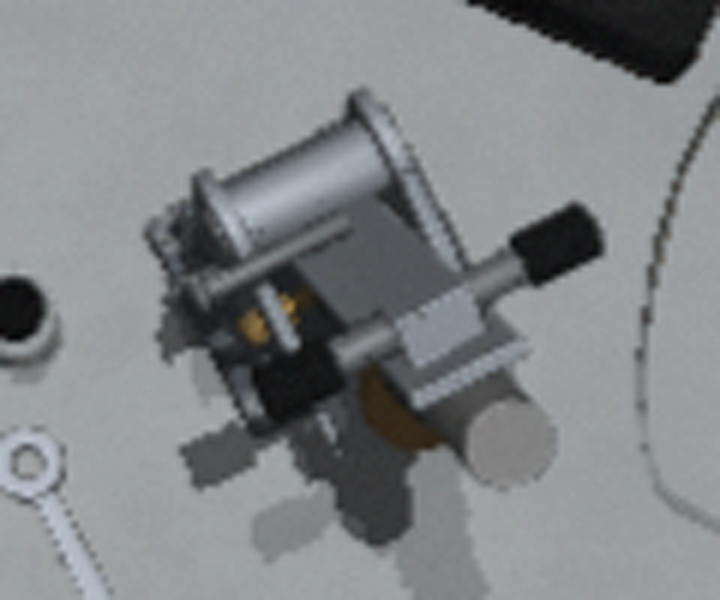

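Cylinder top is at (365,249) in top and (361,197) in scene. The black handle grips are at (575,240) and (300,375) in the top crop and (275,68) and (275,135) in the scene crop. The nut is at (283,318) and the screw end at (303,280) in the scene crop.

Run:
```python
import pickle
from h import *
d=pickle.load(open("f0.pkl","rb"));S,T=d["scene"],d["top"]
s=lambda x,y:((x+.5)/4-.5+270,(y+.5)/4-.5+180)
t=lambda x,y:((x+.5)/6-.5+280,(y+.5)/6-.5+175)
ct,e=two(S,s(366,67),T,t(512,445));print("cyltop",ct,e)
# grips are on the 203ish plane region: triangulate
r,e1=two(S,s(273,68),T,t(555,245));l,e2=two(S,s(276,137),T,t(300,378));print("grips",r,e1,l,e2)
# right cheek top / roller ends on plane z~90
for z in (85,92):
    a=onz(T,t(225,215),z);b=onz(T,t(380,150),z);v=a-b;print("pivot tube yaw",np.degrees(np.arctan2(-v[0],v[1])),a,b)
v=l-r;y1=np.arctan2(-v[0],v[1]);print("handle yaw",np.degrees(y1))
# roller from top-plane edges, yaw
for yaw in (np.radians(20),np.radians(25),y1):
    o=ct-[-97*np.cos(yaw),-97*np.sin(yaw),0]
    P=stand(o,yaw,[[-64,0,84],[-64-25*np.sin(np.radians(25)),0,84+23*np.cos(np.radians(25))],[0,27,80],[0,-27,80],[-46,40,0],[-46,-40,0],[26,40,10],[-97,0,203]])
    ps=proj(S,P);pt=proj(T,P)
    print(np.degrees(yaw),o);print(((ps-[270,180])*4).round().tolist());print(((pt-[280,175])*6).round().tolist())
```

```text
cyltop [432.51801397 432.45656715 201.62552556] 0.5698066067698341
grips [482.17029496 421.34477962 188.2484521 ] 0.08520912514779595 [449.41360941 481.4283246  184.66023573] 0.5742147901413911
pivot tube yaw 24.03736423724115 [508.52911492 501.35873532  85.        ] [527.08060101 459.76443674  85.        ]
pivot tube yaw 24.03736423724116 [507.14990522 501.26845786  92.        ] [525.55698443 459.99793402  92.        ]
handle yaw 28.59858375034666
20.0 [523.66819819 465.63252106 201.62552556]
[[282.0, 310.0], [307.0, 270.0], [129.0, 336.0], [152.0, 281.0], [227.0, 516.0], [253.0, 425.0], [69.0, 482.0], [365.0, 62.0]]
[[435.0, 382.0], [453.0, 408.0], [261.0, 195.0], [449.0, 132.0], [270.0, 410.0], [528.0, 321.0], [190.0, 175.0], [509.0, 441.0]]
25.0 [520.42986931 473.45053854 201.62552556]
[[282.0, 313.0], [307.0, 272.0], [131.0, 345.0], [144.0, 289.0], [234.0, 522.0], [245.0, 429.0], [72.0, 496.0], [365.0, 62.0]]
[[425.0, 385.0], [446.0, 411.0], [235.0, 214.0], [417.0, 135.0], [260.0, 426.0], [509.0, 316.0], [160.0, 199.0], [509.0, 441.0]]
28.59858375034666 [517.68351031 478.88757225 201.62552556]
[[282.0, 315.0], [307.0, 273.0], [134.0, 352.0], [139.0, 295.0], [240.0, 526.0], [240.0, 432.0], [76.0, 505.0], [365.0, 62.0]]
[[418.0, 389.0], [441.0, 413.0], [218.0, 230.0], [394.0, 139.0], [254.0, 439.0], [496.0, 313.0], [140.0, 218.0], [509.0, 441.0]]
```

Yaw of about 28° and an origin near (518,478) fit the handle, the cheek bolts, the base corners and the nut. Before moving I need the tube's course, so I'll draw epipolar ticks from the top view into the scene view.

Run:
```python
import pickle
from h import *
d=pickle.load(open("f0.pkl","rb"));S,T=d["scene"],d["top"]
im=cv2.resize(S["frame"][90:290,290:480],None,fx=3,fy=3,interpolation=cv2.INTER_CUBIC)[:,:,::-1].copy()
q=lambda p:tuple(int(v) for v in (p-[290,90])*3)
g=cv2.cvtColor(T["frame"],cv2.COLOR_RGB2GRAY).astype(int)
for y in (150,175,200,225,245,260,280):
    row=g[y,383:470];bg=cv2.blur(row.astype(np.float32).reshape(1,-1),(15,1))[0];x=383+int(np.argmin(row-bg)) 
    P=[onz(T,(x,y),z) for z in range(0,400,50)]
    st=[((p[0]-518.1)*.883+(p[1]-478)*.469,-(p[0]-518.1)*.469+(p[1]-478)*.883) for p in P]
    print(y,x,[tuple(np.round(s).astype(int)) for s in st])
    pp=proj(S,P)
    for i,p in enumerate(pp):
        cv2.circle(im,q(p),3,(0,0,255) if i%2 else (255,0,0),-1)
    cv2.polylines(im,[np.int32([q(p) for p in pp])],False,(0,160,0),1)
    cv2.putText(im,str(y),q(pp[0]),0,.4,(0,0,0),1)
cv2.imwrite("pics/e1.png",im)
```

```text
150 438 [(np.int64(17), np.int64(-225)), (np.int64(8), np.int64(-209)), (np.int64(-1), np.int64(-193)), (np.int64(-10), np.int64(-176)), (np.int64(-18), np.int64(-160)), (np.int64(-27), np.int64(-143)), (np.int64(-36), np.int64(-127)), (np.int64(-45), np.int64(-110))]
175 411 [(np.int64(-1), np.int64(-160)), (np.int64(-9), np.int64(-147)), (np.int64(-17), np.int64(-134)), (np.int64(-25), np.int64(-121)), (np.int64(-33), np.int64(-108)), (np.int64(-41), np.int64(-95)), (np.int64(-49), np.int64(-82)), (np.int64(-57), np.int64(-68))]
200 394 [(np.int64(-28), np.int64(-112)), (np.int64(-34), np.int64(-101)), (np.int64(-41), np.int64(-90)), (np.int64(-48), np.int64(-80)), (np.int64(-54), np.int64(-69)), (np.int64(-61), np.int64(-58)), (np.int64(-68), np.int64(-48)), (np.int64(-74), np.int64(-37))]
225 388 [(np.int64(-62), np.int64(-81)), (np.int64(-67), np.int64(-72)), (np.int64(-72), np.int64(-63)), (np.int64(-77), np.int64(-54)), (np.int64(-82), np.int64(-45)), (np.int64(-87), np.int64(-36)), (np.int64(-92), np.int64(-27)), (np.int64(-97), np.int64(-17))]
245 387 [(np.int64(-93), np.int64(-63)), (np.int64(-96), np.int64(-55)), (np.int64(-100), np.int64(-46)), (np.int64(-103), np.int64(-38)), (np.int64(-106), np.int64(-30)), (np.int64(-110), np.int64(-22)), (np.int64(-113), np.int64(-14)), (np.int64(-117), np.int64(-6))]
260 395 [(np.int64(-123), np.int64(-63)), (np.int64(-124), np.int64(-55)), (np.int64(-126), np.int64(-46)), (np.int64(-128), np.int64(-38)), (np.int64(-130), np.int64(-30)), (np.int64(-132), np.int64(-22)), (np.int64(-134), np.int64(-14)), (np.int64(-136), np.int64(-6))]
280 437 [(np.int64(-186), np.int64(-111)), (np.int64(-185), np.int64(-100)), (np.int64(-183), np.int64(-90)), (np.int64(-182), np.int64(-79)), (np.int64(-181), np.int64(-69)), (np.int64(-179), np.int64(-58)), (np.int64(-178), np.int64(-47)), (np.int64(-177), np.int64(-37))]
```

View pics/e1.png

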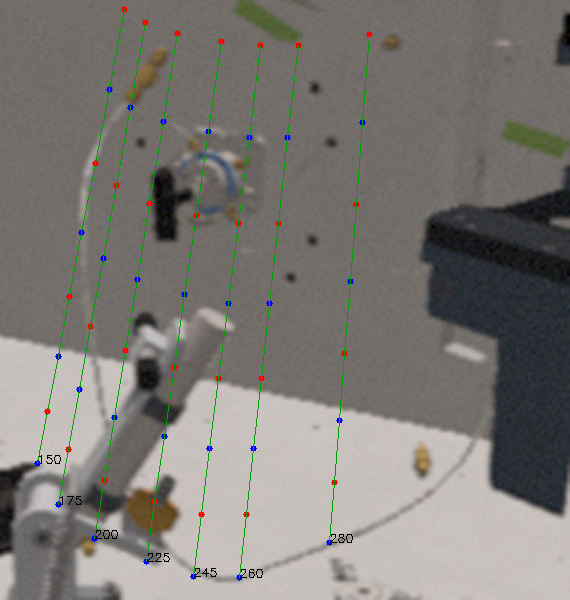

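The tube lies on the bench near stand (-62,-81). It rises towards -y, and at z 150 it is already at y -122, so the gripper body clears it. Turning the tool first.

send_rows(
  motion=[
    {"rz": -0.323, "gripper": 0.8},
    {"rz": -0.323, "gripper": 0.8},
    {"rz": -0.323, "gripper": 0.8},
    {"rz": -0.323, "gripper": 0.8},
    {"rz": -0.323, "gripper": 0.8},
    {"ry": -0.31, "gripper": 0.8},
    {"ry": -0.31, "gripper": 0.8},
    {"ry": -0.31, "gripper": 0.8},
    {"ry": -0.31, "gripper": 0.8},
    {"ry": -0.31, "gripper": 0.8},
    {"ry": -0.31, "gripper": 0.8},
    {"ry": -0.31, "gripper": 0.8},
  ],
)

```text
invalid input at $.motion[0]: expected keys tx, ty, tz, rx, ry, rz, gripper
```

```bash
cat >> h.py <<'E'
from scipy.spatial.transform import Rotation as Ro
O=(518.1,478.0);YAW=np.radians(28)
def st():
    from workcell import env
    s=env.state();print("t",round(s["time_s"],2),"pos",s["ee_pos"].round(1),"rot",s["ee_rot"].round(1),"q",s["qpos"].round(1),"F",s["force"].round(1),"T",s["torque"].round(2),"w",round(s["gripper_width"],1),round(s["gripper_force"],1));return s
def to(xyz,tilt,spin=0):
    "shift and turn (tool axes, row units) from measured pose to a stand-frame TCP point; tool z tilted, spin deg about tool z"
    s=st();p=stand(O,YAW,xyz)[0];R=Ro.from_euler("xyz",s["ee_rot"],degrees=True)
    G=Ro.from_euler("xyz",[180,0,np.degrees(YAW)+180],degrees=True)*Ro.from_euler("y",-tilt,degrees=True)*Ro.from_euler("z",spin,degrees=True)
    dp=R.inv().apply(p-s["ee_pos"]);rv=np.degrees((R.inv()*G).as_rotvec())
    d=s["ee_pos"]-np.r_[O,0];c,n=np.cos(YAW),np.sin(YAW)
    print("now in stand",np.round([c*d[0]+n*d[1],-n*d[0]+c*d[1],d[2]],1),"goal",p.round(1),"shift mm",dp.round(1),"turn deg",rv.round(1),"units",(dp/500).round(4),(rv/30).round(4))
E
python3 -c "
from h import *
to((-132,0,197),65)"
```

```text
t 0.1 pos [200.7 538.4 213.2] rot [-179.9   -0.   159.6] q [68.4 18.3 89.7 -0.  72.  -1.1] F [-0.8 -0.1 -0.4] T [ 0.02 -0.03 -0.02] w 91.5 0.0
now in stand [-251.9  202.3  213.2] goal [401.6 416.  197. ] shift mm [-231.   -44.5   16.3] turn deg [-27.5 -61.  -43. ] units [-0.4619 -0.0889  0.0326] [-0.9159 -2.0317 -1.4323]
```

All keys are required in every row.

send_rows(
  motion=[
    {"tx": 0, "ty": 0, "tz": 0, "rx": 0, "ry": 0, "rz": -0.323, "gripper": 0.8},
    {"tx": 0, "ty": 0, "tz": 0, "rx": 0, "ry": 0, "rz": -0.323, "gripper": 0.8},
    {"tx": 0, "ty": 0, "tz": 0, "rx": 0, "ry": 0, "rz": -0.323, "gripper": 0.8},
    {"tx": 0, "ty": 0, "tz": 0, "rx": 0, "ry": 0, "rz": -0.323, "gripper": 0.8},
    {"tx": 0, "ty": 0, "tz": 0, "rx": 0, "ry": 0, "rz": -0.323, "gripper": 0.8},
    {"tx": 0, "ty": 0, "tz": 0, "rx": 0, "ry": -0.31, "rz": 0, "gripper": 0.8},
    {"tx": 0, "ty": 0, "tz": 0, "rx": 0, "ry": -0.31, "rz": 0, "gripper": 0.8},
    {"tx": 0, "ty": 0, "tz": 0, "rx": 0, "ry": -0.31, "rz": 0, "gripper": 0.8},
    {"tx": 0, "ty": 0, "tz": 0, "rx": 0, "ry": -0.31, "rz": 0, "gripper": 0.8},
    {"tx": 0, "ty": 0, "tz": 0, "rx": 0, "ry": -0.31, "rz": 0, "gripper": 0.8},
    {"tx": 0, "ty": 0, "tz": 0, "rx": 0, "ry": -0.31, "rz": 0, "gripper": 0.8},
    {"tx": 0, "ty": 0, "tz": 0, "rx": 0, "ry": -0.31, "rz": 0, "gripper": 0.8},
  ],
)

```text
time_s: 1.6
ee_pos: [186.3, 535.5, 230.4]
ee_rot: [-176.9, 59.4, -151.6]
force: [6.0, 15.1, 11.8]
gripper_width: 9.1
gripper_force: 0.0
```

```bash
python3 -c "
from h import *
to((-132,0,197),65)"
```

```text
t 1.6 pos [186.3 535.5 230.4] rot [-176.9   59.4 -151.6] q [ 98.9  14.1 121.  -77.1  58.2  35.2] F [ 6.  15.1 11.8] T [ 0.54 -0.43  0.71] w 9.1 0.0
now in stand [-266.   206.6  230.4] goal [401.6 416.  197. ] shift mm [ -38.7 -200.2  142. ] turn deg [-2.7 -5.6  0.3] units [-0.0773 -0.4004  0.284 ] [-0.0906 -0.1854  0.0112]
```

send_rows(
  motion=[
    {"tx": -0.008, "ty": -0.05, "tz": 0.01, "rx": 0, "ry": 0, "rz": 0, "gripper": 0.8},
    {"tx": -0.008, "ty": -0.06, "tz": 0.02, "rx": 0, "ry": 0, "rz": 0, "gripper": 0.8},
    {"tx": -0.012, "ty": -0.07, "tz": 0.03, "rx": 0, "ry": 0, "rz": 0, "gripper": 0.8},
    {"tx": -0.012, "ty": -0.07, "tz": 0.05, "rx": 0, "ry": 0, "rz": 0, "gripper": 0.8},
    {"tx": -0.012, "ty": -0.07, "tz": 0.05, "rx": 0, "ry": 0, "rz": 0, "gripper": 0.8},
    {"tx": -0.012, "ty": -0.04, "tz": 0.05, "rx": -0.09, "ry": -0.18, "rz": 0, "gripper": 0.8},
    {"tx": 0, "ty": 0, "tz": 0, "rx": 0, "ry": 0, "rz": 0, "gripper": 0.8},
  ],
)

```text
time_s: 2.48
ee_pos: [319.3, 422.6, 286.5]
ee_rot: [-177.1, 56.6, -152.4]
force: [0.2, -0.0, 0.3]
gripper_width: 9.1
gripper_force: 0.0
```

```bash
python3 -c "
from h import *
to((-132,0,197),65)
from workcell import env
import pickle
f=env.grab_frame('scene');g=env.grab_frame('top')
a=f['frame'][100:330,230:550];b=g['frame'][150:390,270:590]
cv2.imwrite('pics/p1.png',np.vstack([cv2.resize(x,None,fx=1.25,fy=1.25)[:,:,::-1] for x in(a,b)]))"
```

```text
t 2.48 pos [319.3 422.6 286.5] rot [-177.1   56.6 -152.4] q [ 76.2  -1.2 126.4 -77.   42.6  15.9] F [ 0.2 -0.   0.3] T [-0.17  0.52  0.02] w 9.1 0.0
now in stand [-201.5   44.4  286.5] goal [401.6 416.  197. ] shift mm [ 36.4 -38.5 109.6] turn deg [-3.2 -8.4  0. ] units [ 0.0728 -0.077   0.2192] [-0.1064 -0.2787  0.0006]
```

View pics/p1.png

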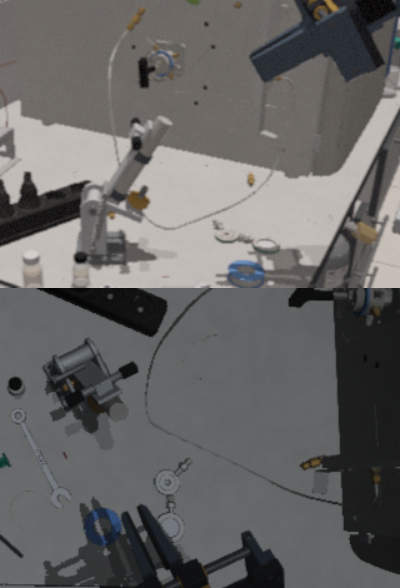

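Joint 4 sits at its limit because the tool points well off the arm's bearing. I'll let the tool lean along bearing 48°, in line with the arm, and still push along stand x.

```bash
sed -i 's/def to(xyz,tilt,spin=0):/def to(xyz,tilt,spin=0,az=28):/; s/np.degrees(YAW)+180\]/az+180]/' h.py; python3 -c "
from h import *
to((-138,0,190),55,0,48)"
```

```text
t 2.58 pos [318.1 423.3 284.4] rot [-176.9   56.5 -152. ] q [ 76.4  -1.  126.5 -77.   42.6  15.9] F [ 0.7  0.2 -0. ] T [-0.17  0.5   0.02] w 8.9 0.0
now in stand [-202.3   45.6  284.4] goal [396.3 413.2 190. ] shift mm [ 43.2 -39.7 108.1] turn deg [-19.7   1.2 -11.3] units [ 0.0864 -0.0795  0.2161] [-0.6554  0.0384 -0.3777]
```

send_rows(
  motion=[
    {"tx": 0, "ty": 0, "tz": 0, "rx": -0.22, "ry": 0.01, "rz": -0.12, "gripper": 0.8},
    {"tx": 0, "ty": 0, "tz": 0, "rx": -0.22, "ry": 0.01, "rz": -0.12, "gripper": 0.8},
    {"tx": 0, "ty": 0, "tz": 0, "rx": -0.22, "ry": 0.02, "rz": -0.13, "gripper": 0.8},
    {"tx": 0, "ty": 0, "tz": 0, "rx": 0, "ry": 0, "rz": 0, "gripper": 0.8},
  ],
)

```text
time_s: 3.08
ee_pos: [315.4, 420.7, 283.2]
ee_rot: [179.9, 53.4, -135.4]
force: [-0.2, -0.4, 0.2]
gripper_width: 9.1
gripper_force: 0.0
```

```bash
python3 -c "
from h import *
to((-138,0,190),55,0,48)"
```

```text
t 3.08 pos [315.4 420.7 283.2] rot [ 179.9   53.4 -135.4] q [ 59.3  -7.5 129.8 -66.3  12.7 -15.4] F [-0.2 -0.4  0.2] T [-0.29  0.44 -0.03] w 9.1 0.0
now in stand [-205.9   44.6  283.2] goal [396.3 413.2 190. ] shift mm [ 43.7 -62.3  97.4] turn deg [-2.6 -1.6 -2. ] units [ 0.0874 -0.1247  0.1948] [-0.0879 -0.0518 -0.0658]
```

```bash
python3 -c "
from h import *
to((-145,0,170),45,0,46)"
```

```text
t 3.08 pos [315.4 420.7 283.2] rot [ 179.9   53.4 -135.4] q [ 59.3  -7.5 129.8 -66.3  12.7 -15.4] F [-0.2 -0.4  0.2] T [-0.29  0.44 -0.03] w 9.1 0.0
now in stand [-205.9   44.6  283.2] goal [390.1 409.9 170. ] shift mm [ 63.7 -60.3 103.9] turn deg [-0.9  8.4 -0.9] units [ 0.1275 -0.1207  0.2078] [-0.0313  0.2814 -0.0296]
```

send_rows(
  motion=[
    {"tx": 0, "ty": 0, "tz": 0, "rx": -0.03, "ry": 0.28, "rz": -0.03, "gripper": 0.8},
    {"tx": 0.019, "ty": -0.024, "tz": 0.045, "rx": 0, "ry": 0, "rz": 0, "gripper": 0.8},
    {"tx": 0.019, "ty": -0.024, "tz": 0.045, "rx": 0, "ry": 0, "rz": 0, "gripper": 0.8},
    {"tx": 0.019, "ty": -0.024, "tz": 0.045, "rx": 0, "ry": 0, "rz": 0, "gripper": 0.8},
    {"tx": 0.019, "ty": -0.024, "tz": 0.045, "rx": 0, "ry": 0, "rz": 0, "gripper": 0.8},
    {"tx": 0.019, "ty": -0.024, "tz": 0.045, "rx": 0, "ry": 0, "rz": 0, "gripper": 0.8},
    {"tx": 0, "ty": 0, "tz": 0, "rx": 0, "ry": 0, "rz": 0, "gripper": 0.8},
  ],
)

```text
time_s: 3.95
ee_pos: [404.1, 415.2, 211.6]
ee_rot: [-178.1, 48.0, -135.0]
force: [0.2, 0.1, 0.9]
gripper_width: 9.4
gripper_force: 0.0
```

```bash
python3 -c "
from h import *
to((-102,0,164),45,0,46)
to((-40,0,195),45,0,46)
to((5,0,195),45,0,46)"
```

```text
t 3.95 pos [404.1 415.2 211.6] rot [-178.1   48.  -135. ] q [ 46.3   3.4 128.1 -77.1   2.9 -12.1] F [0.2 0.1 0.9] T [-0.24  0.44 -0.06] w 9.4 0.0
now in stand [-130.1   -1.9  211.6] goal [428.  430.1 164. ] shift mm [16.9 -4.6 52.4] turn deg [-2.6  2.9 -0.7] units [ 0.0339 -0.0093  0.1049] [-0.0874  0.098  -0.0248]
t 3.95 pos [404.1 415.2 211.6] rot [-178.1   48.  -135. ] q [ 46.3   3.4 128.1 -77.1   2.9 -12.1] F [0.2 0.1 0.9] T [-0.24  0.44 -0.06] w 9.4 0.0
now in stand [-130.1   -1.9  211.6] goal [482.8 459.2 195. ] shift mm [-45.8 -22.   76.3] turn deg [-2.6  2.9 -0.7] units [-0.0916 -0.044   0.1526] [-0.0874  0.098  -0.0248]
t 3.95 pos [404.1 415.2 211.6] rot [-178.1   48.  -135. ] q [ 46.3   3.4 128.1 -77.1   2.9 -12.1] F [0.2 0.1 0.9] T [-0.24  0.44 -0.06] w 9.4 0.0
now in stand [-130.1   -1.9  211.6] goal [522.5 480.3 195. ] shift mm [-74.6 -34.1 108.7] turn deg [-2.6  2.9 -0.7] units [-0.1492 -0.0681  0.2173] [-0.0874  0.098  -0.0248]
```

Joints 4 and 5 are at their limits again. A 30° lean should free the wrist, and the tips still lead the cylinder.

send_rows(
  motion=[
    {"tx": 0, "ty": 0, "tz": -0.01, "rx": -0.02, "ry": 0.15, "rz": 0, "gripper": 0.8},
    {"tx": 0, "ty": 0, "tz": -0.01, "rx": -0.02, "ry": 0.15, "rz": 0, "gripper": 0.8},
    {"tx": 0, "ty": 0, "tz": 0, "rx": -0.02, "ry": 0.15, "rz": 0, "gripper": 0.8},
    {"tx": 0, "ty": 0, "tz": 0, "rx": -0.02, "ry": 0.15, "rz": 0, "gripper": 0.8},
    {"tx": 0, "ty": 0, "tz": 0, "rx": 0, "ry": 0, "rz": 0, "gripper": 0.8},
  ],
)

```text
time_s: 4.58
ee_pos: [420.6, 402.8, 220.7]
ee_rot: [-176.5, 40.2, -136.0]
force: [-0.5, 0.7, -0.6]
gripper_width: 9.3
gripper_force: 0.0
```

```bash
python3 -c "
from h import *
to((-145,0,165),30,0,46)"
```

```text
t 4.58 pos [420.6 402.8 220.7] rot [-176.5   40.2 -136. ] q [ 45.    3.4 120.6 -14.9  16.4 -74.9] F [-0.5  0.7 -0.6] T [-0.23  0.39 -0.06] w 9.3 0.0
now in stand [-121.4  -20.7  220.7] goal [390.1 409.9 165. ] shift mm [48.9 28.3 30. ] turn deg [-4.6 10.1 -1.9] units [0.0978 0.0565 0.06  ] [-0.1546  0.3369 -0.0642]
```

send_rows(
  motion=[
    {"tx": 0.045, "ty": 0.03, "tz": 0, "rx": -0.08, "ry": 0.17, "rz": -0.03, "gripper": 0.8},
    {"tx": 0.041, "ty": 0.027, "tz": 0, "rx": -0.08, "ry": 0.17, "rz": -0.03, "gripper": 0.8},
    {"tx": 0, "ty": 0, "tz": 0.04, "rx": 0, "ry": 0, "rz": 0, "gripper": 0.8},
    {"tx": 0, "ty": 0, "tz": 0.036, "rx": 0, "ry": 0, "rz": 0, "gripper": 0.8},
    {"tx": 0, "ty": 0, "tz": 0, "rx": 0, "ry": 0, "rz": 0, "gripper": 0.8},
  ],
)

```text
time_s: 5.2
ee_pos: [388.5, 411.1, 157.0]
ee_rot: [179.9, 29.5, -134.1]
force: [-0.3, -0.3, 0.6]
gripper_width: 9.7
gripper_force: 0.0
```

```bash
python3 -c "
from h import *
to((-105,0,168),30,0,46)
to((-60,0,190),30,0,46)
to((-15,0,190),30,0,46)"
```

```text
t 5.2 pos [388.5 411.1 157. ] rot [ 179.9   29.5 -134.1] q [ 45.2   8.5 119.5   1.3  22.5 -91.9] F [-0.3 -0.3  0.6] T [-0.16  0.27 -0.01] w 9.7 0.0
now in stand [-145.8    1.8  157. ] goal [425.4 428.7 168. ] shift mm [-38.7 -14.3   9.3] turn deg [ 0.1 -0.5 -0. ] units [-0.0775 -0.0285  0.0185] [ 0.0029 -0.0163 -0.0015]
t 5.2 pos [388.5 411.1 157. ] rot [ 179.9   29.5 -134.1] q [ 45.2   8.5 119.5   1.3  22.5 -91.9] F [-0.3 -0.3  0.6] T [-0.16  0.27 -0.01] w 9.7 0.0
now in stand [-145.8    1.8  157. ] goal [465.1 449.8 190. ] shift mm [-86.8 -28.1  11.2] turn deg [ 0.1 -0.5 -0. ] units [-0.1737 -0.0563  0.0224] [ 0.0029 -0.0163 -0.0015]
t 5.2 pos [388.5 411.1 157. ] rot [ 179.9   29.5 -134.1] q [ 45.2   8.5 119.5   1.3  22.5 -91.9] F [-0.3 -0.3  0.6] T [-0.16  0.27 -0.01] w 9.7 0.0
now in stand [-145.8    1.8  157. ] goal [504.9 471.  190. ] shift mm [-124.1  -42.1   32.2] turn deg [ 0.1 -0.5 -0. ] units [-0.2482 -0.0841  0.0645] [ 0.0029 -0.0163 -0.0015]
```

send_rows(
  motion=[
    {"tx": -0.026, "ty": -0.0095, "tz": 0.006, "rx": 0, "ry": 0, "rz": 0, "gripper": 0.8},
    {"tx": -0.026, "ty": -0.0095, "tz": 0.006, "rx": 0, "ry": 0, "rz": 0, "gripper": 0.8},
    {"tx": -0.026, "ty": -0.0095, "tz": 0.006, "rx": 0, "ry": 0, "rz": 0, "gripper": 0.8},
    {"tx": -0.024, "ty": -0.007, "tz": 0.001, "rx": 0, "ry": 0, "rz": 0, "gripper": 0.8},
    {"tx": -0.024, "ty": -0.007, "tz": 0.001, "rx": 0, "ry": 0, "rz": 0, "gripper": 0.8},
  ],
)

```text
time_s: 5.82
ee_pos: [445.8, 439.4, 181.0]
ee_rot: [179.7, 29.5, -134.2]
force: [-5.4, -2.8, 3.4]
gripper_width: 9.2
gripper_force: 2.5
```

```bash
python3 -c "
from h import *
to((-60,0,190),30,0,46)
to((-25,0,190),30,0,46)"
```

```text
t 5.83 pos [445.8 439.4 181. ] rot [ 179.7   29.5 -134.2] q [ 42.5  12.  110.6   4.1  28.  -96.5] F [-5.4 -2.8  3.4] T [-0.41  0.89  0.13] w 9.2 2.5
now in stand [-8.20e+01 -1.00e-01  1.81e+02] goal [465.1 449.8 190. ] shift mm [-22.6  -6.6   2.5] turn deg [ 0.2 -0.5 -0.1] units [-0.0453 -0.0132  0.005 ] [ 0.0062 -0.0166 -0.0049]
t 5.83 pos [445.8 439.4 181. ] rot [ 179.7   29.5 -134.2] q [ 42.5  12.  110.6   4.1  28.  -96.5] F [-5.4 -2.8  3.4] T [-0.41  0.89  0.13] w 9.2 2.5
now in stand [-8.20e+01 -1.00e-01  1.81e+02] goal [496.  466.3 190. ] shift mm [-51.6 -17.4  18.8] turn deg [ 0.2 -0.5 -0.1] units [-0.1033 -0.0348  0.0377] [ 0.0062 -0.0166 -0.0049]
```

Contact is about 6 N, as expected. Pushing on.

send_rows(
  motion=[
    {"tx": -0.023, "ty": -0.007, "tz": 0.003, "rx": 0, "ry": 0, "rz": 0, "gripper": 0.8},
    {"tx": -0.023, "ty": -0.007, "tz": 0.003, "rx": 0, "ry": 0, "rz": 0, "gripper": 0.8},
    {"tx": -0.02, "ty": -0.007, "tz": 0.011, "rx": 0, "ry": 0, "rz": 0, "gripper": 0.8},
    {"tx": -0.02, "ty": -0.007, "tz": 0.011, "rx": 0, "ry": 0, "rz": 0, "gripper": 0.8},
    {"tx": -0.02, "ty": -0.007, "tz": 0.011, "rx": 0, "ry": 0, "rz": 0, "gripper": 0.8},
    {"tx": 0, "ty": 0, "tz": 0, "rx": 0, "ry": 0, "rz": 0, "gripper": 0.8},
  ],
)

```text
time_s: 6.58
ee_pos: [498.5, 468.5, 190.4]
ee_rot: [179.8, 29.7, -134.1]
force: [0.3, -0.4, 0.4]
gripper_width: 9.3
gripper_force: 0.0
```

```bash
python3 -c "
from h import *
to((-100,0,190),25,0,46)
from workcell import env
f=env.grab_frame('scene')
cv2.imwrite('pics/p2.png',cv2.resize(f['frame'][120:320,250:450],None,fx=2.5,fy=2.5)[:,:,::-1])"
```

```text
t 6.58 pos [498.5 468.5 190.4] rot [ 179.8   29.7 -134.1] q [ 41.   16.4 103.    5.1  31.2 -98.7] F [ 0.3 -0.4  0.4] T [-0.13  0.26  0.05] w 9.3 0.0
now in stand [-21.7   0.8 190.4] goal [429.8 431.1 190. ] shift mm [ 65.1  23.4 -36.6] turn deg [ 0.2  4.7 -0.1] units [ 0.1302  0.0468 -0.0733] [ 0.0054  0.1574 -0.0041]
```

View pics/p2.png

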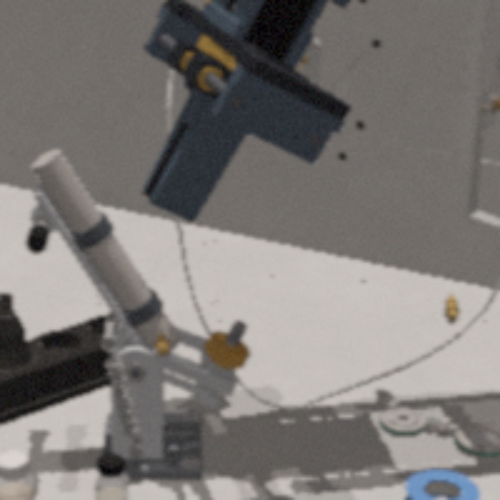

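Snapped over: the cylinder now leans away, and the nut is visible at (228,350) in the crop. Next I retreat, square the tool to the screw, and take both views to refine the nut position.

send_rows(
  motion=[
    {"tx": 0.05, "ty": 0.015, "tz": -0.03, "rx": 0, "ry": 0, "rz": 0, "gripper": 0.8},
    {"tx": 0.09, "ty": 0.03, "tz": -0.05, "rx": 0, "ry": 0, "rz": 0, "gripper": 0.3},
    {"tx": 0.09, "ty": 0.03, "tz": -0.05, "rx": 0, "ry": 0, "rz": 0, "gripper": -0.2},
    {"tx": 0, "ty": 0, "tz": 0, "rx": 0, "ry": 0, "rz": 0, "gripper": -0.2},
  ],
)

```text
time_s: 7.12
ee_pos: [375.1, 396.6, 189.2]
ee_rot: [179.8, 29.5, -134.0]
force: [1.0, 0.9, 0.9]
gripper_width: 36.2
gripper_force: 0.0
```

Run:
```python
from h import *
from workcell import env
to((-94,0,147),25,-10,28)
S,T=env.grab_frame('scene'),env.grab_frame('top')
import pickle;pickle.dump({"scene":S,"top":T},open("f1.pkl","wb"))
o=[]
for f,(x,y,w,h) in((S,(300,220,80,70)),(T,(300,190,100,80))):
    im=f["frame"];hsv=cv2.cvtColor(im,cv2.COLOR_RGB2HSV)
    m=cv2.inRange(hsv,(8,110,40),(28,255,255));k=np.zeros_like(m);k[y:y+h,x:x+w]=m[y:y+h,x:x+w]
    n,l,s,c=cv2.connectedComponentsWithStats(k)
    print([(s[i].tolist(),c[i].round(1).tolist()) for i in range(1,n) if s[i,4]>8])
    cs=(im[y:y+h,x:x+w]);o.append(cv2.resize(cv2.convertScaleAbs(cs,alpha=1.4),(400,int(400*h/w)),interpolation=cv2.INTER_CUBIC))
    print(proj(f,stand(O,YAW,[[-64,0,84],[-64-.423*6,0,84+.906*6],[-64-.423*23,0,84+.906*23]])).round(1).tolist())
cv2.imwrite("pics/n1.png",np.vstack(o)[:,:,::-1])
```

```text
t 7.12 pos [375.1 396.6 189.2] rot [ 179.8   29.5 -134. ] q [ 44.9   4.4 118.8   1.6  27.4 -92.3] F [1.  0.9 0.9] T [-0.17  0.25  0.02] w 36.2 0.0
now in stand [-164.5   -4.8  189.2] goal [435.1 433.9 147. ] shift mm [-38.8 -17.5  70.4] turn deg [8.  5.2 6. ] units [-0.0777 -0.035   0.1408] [0.2673 0.1718 0.1998]
[([333, 253, 16, 14, 151], [340.0, 260.1]), ([313, 254, 4, 7, 23], [314.6, 257.1])]
[[340.4, 258.8], [341.9, 256.1], [346.2, 248.3]]
[([318, 216, 13, 9, 55], [323.8, 220.0]), ([340, 231, 19, 19, 233], [348.5, 239.4])]
[[349.8, 239.7], [350.7, 240.7], [353.3, 243.3]]
```

View pics/n1.png

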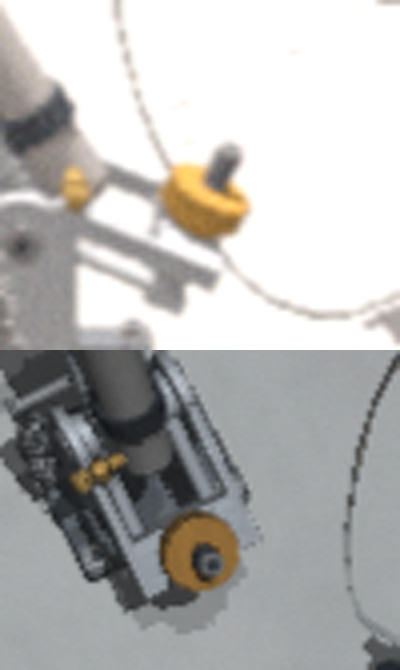

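The scene view shows the nut at about (341,260) and the screw tip at (346,249.6). In the top view they are at (349.5,240.5) and (352,243). All lie within about 1 px of the prediction. I'll triangulate for a small correction.

Run:
```python
from h import *
import pickle
d=pickle.load(open("f1.pkl","rb"));S,T=d["scene"],d["top"]
c,n=np.cos(YAW),np.sin(YAW)
for a,b in(((341,259.7),(349.3,240.2)),((346,249.4),(352.2,243))):
    p,e=two(S,a,T,b);q=p-np.r_[O,0];print(p.round(1),round(e,1),"stand",np.round([c*q[0]+n*q[1],-n*q[0]+c*q[1],q[2]],1))
to((-94,0,147),25,-10,28)
```

```text
[460.6 448.6  82.8] 0.9 stand [-64.6   1.   82.8]
[453.2 444.9 103.4] 1.1 stand [-72.9   1.3 103.4]
t 7.22 pos [378.9 399.5 191.2] rot [ 179.8   29.8 -134.1] q [ 44.9   4.6 118.4   1.6  27.2 -92.4] F [ 0.3 -0.  -0. ] T [-0.16  0.24  0.02] w 44.7 0.0
now in stand [-159.7   -4.   191.2] goal [435.1 433.9 147. ] shift mm [-33.3 -16.7  70. ] turn deg [8.  5.5 5.9] units [-0.0666 -0.0334  0.1399] [0.2668 0.1827 0.1977]
```

send_rows(
  motion=[
    {"tx": 0, "ty": 0, "tz": 0, "rx": 0.134, "ry": 0.09, "rz": 0.1, "gripper": -0.1},
    {"tx": 0, "ty": 0, "tz": 0, "rx": 0.134, "ry": 0.09, "rz": 0.1, "gripper": -0.1},
    {"tx": 0, "ty": 0, "tz": 0, "rx": 0, "ry": 0, "rz": 0, "gripper": -0.1},
  ],
)

```text
time_s: 7.6
ee_pos: [379.9, 401.7, 190.9]
ee_rot: [-175.4, 24.7, -140.9]
force: [-0.7, -0.4, 0.3]
gripper_width: 50.0
gripper_force: 0.0
```

```bash
python3 -c "
from h import *
to((-94,1,146),25,-10,28)"
```

```text
t 7.6 pos [379.9 401.7 190.9] rot [-175.4   24.7 -140.9] q [ 51.2   7.1 113.3 -15.8  37.4 -66.1] F [-0.7 -0.4  0.3] T [-0.03  0.36 -0.05] w 50.0 0.0
now in stand [-157.9   -2.4  190.9] goal [434.6 434.8 146. ] shift mm [-38.8  -3.5  67.7] turn deg [0.1 0.1 0. ] units [-0.0776 -0.0069  0.1354] [0.0017 0.0029 0.0015]
```

send_rows(
  motion=[
    {"tx": -0.026, "ty": -0.002, "tz": 0.03, "rx": 0, "ry": 0, "rz": 0, "gripper": -0.1},
    {"tx": -0.026, "ty": -0.002, "tz": 0.035, "rx": 0, "ry": 0, "rz": 0, "gripper": -0.1},
    {"tx": -0.026, "ty": -0.002, "tz": 0.035, "rx": 0, "ry": 0, "rz": 0, "gripper": -0.1},
    {"tx": 0, "ty": 0, "tz": 0.035, "rx": 0, "ry": 0, "rz": 0, "gripper": -0.1},
    {"tx": 0, "ty": 0, "tz": 0, "rx": 0, "ry": 0, "rz": 0, "gripper": -0.1},
  ],
)

```text
time_s: 8.22
ee_pos: [433.3, 431.0, 142.8]
ee_rot: [-175.3, 24.3, -141.1]
force: [1.0, 0.5, 0.3]
gripper_width: 50.3
gripper_force: 0.0
```

```bash
python3 -c "
from h import *
a=lambda h:(-64.5-.423*h,1,83.3+.906*h)
to(a(-3),25,-10,28)
to(a(30),25,-10,28)"
```

```text
t 8.22 pos [433.3 431.  142.8] rot [-175.3   24.3 -141.1] q [ 48.4  15.2 110.5 -16.2  32.1 -67.3] F [1.  0.5 0.3] T [-0.01  0.28 -0.01] w 50.3 0.0
now in stand [-96.9  -1.7 142.8] goal [461.8 449.2  80.6] shift mm [-5.   2.1 70.6] turn deg [-0.1 -0.3 -0.1] units [-0.01    0.0042  0.1413] [-0.0035 -0.0104 -0.0036]
t 8.22 pos [433.3 431.  142.8] rot [-175.3   24.3 -141.1] q [ 48.4  15.2 110.5 -16.2  32.1 -67.3] F [1.  0.5 0.3] T [-0.01  0.28 -0.01] w 50.3 0.0
now in stand [-96.9  -1.7 142.8] goal [449.5 442.6 110.5] shift mm [-4.8  2.  37.6] turn deg [-0.1 -0.3 -0.1] units [-0.0096  0.0041  0.0753] [-0.0035 -0.0104 -0.0036]
```

send_rows(
  motion=[
    {"tx": -0.01, "ty": 0.004, "tz": 0.02, "rx": 0, "ry": 0, "rz": 0, "gripper": -0.1},
    {"tx": 0, "ty": 0, "tz": 0.03, "rx": 0, "ry": 0, "rz": 0, "gripper": -0.1},
    {"tx": 0, "ty": 0, "tz": 0.03, "rx": 0, "ry": 0, "rz": 0, "gripper": -0.1},
    {"tx": 0, "ty": 0, "tz": 0.03, "rx": 0, "ry": 0, "rz": 0, "gripper": -0.1},
    {"tx": 0, "ty": 0, "tz": 0.015, "rx": 0, "ry": 0, "rz": 0, "gripper": -0.1},
    {"tx": 0, "ty": 0, "tz": 0, "rx": 0, "ry": 0, "rz": 0, "gripper": -0.1},
  ],
)

```text
time_s: 8.98
ee_pos: [459.1, 449.0, 89.9]
ee_rot: [-175.3, 24.5, -141.1]
force: [0.3, 0.2, 0.2]
gripper_width: 50.2
gripper_force: 0.0
```

Run:
```python
from h import *
a=lambda h:(-64.5-.423*h,1,83.3+.906*h)
to(a(-3),25,-10,28)
from workcell import env
S,T=env.grab_frame('scene'),env.grab_frame('top')
o=[]
for f,(x,y,w,h) in((S,(290,190,110,90)),(T,(310,200,110,90))):
    o.append(cv2.resize(cv2.convertScaleAbs(f["frame"][y:y+h,x:x+w],alpha=1.3),(360,int(360*h/w)),interpolation=cv2.INTER_CUBIC))
cv2.imwrite("pics/n2.png",np.vstack(o)[:,:,::-1])
```

```text
t 8.97 pos [459.1 449.   89.9] rot [-175.3   24.5 -141.1] q [ 47.6  21.3 110.6 -19.2  25.7 -64.6] F [0.3 0.2 0.2] T [-0.04  0.33 -0.05] w 50.2 0.0
now in stand [-65.8   2.1  89.9] goal [461.8 449.2  80.6] shift mm [ 1.8 -0.8  9.5] turn deg [-0.1 -0.1 -0.1] units [ 0.0036 -0.0015  0.019 ] [-0.0021 -0.0041 -0.0027]
```

View pics/n2.png

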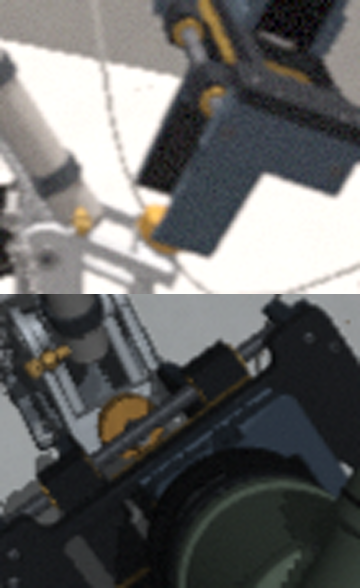

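The nut sits between the fingers in both views. I'll lower the last 9 mm and close gently.

send_rows(
  motion=[
    {"tx": 0.003, "ty": -0.001, "tz": 0.009, "rx": 0, "ry": 0, "rz": 0, "gripper": -0.1},
    {"tx": 0, "ty": 0, "tz": 0.009, "rx": 0, "ry": 0, "rz": 0, "gripper": -0.1},
    {"tx": 0, "ty": 0, "tz": 0, "rx": 0, "ry": 0, "rz": 0, "gripper": 0.2},
    {"tx": 0, "ty": 0, "tz": 0, "rx": 0, "ry": 0, "rz": 0, "gripper": 1},
    {"tx": 0, "ty": 0, "tz": 0, "rx": 0, "ry": 0, "rz": 0, "gripper": 1},
    {"tx": 0, "ty": 0, "tz": 0, "rx": 0, "ry": 0, "rz": 0, "gripper": 1},
  ],
  grip_force=14,
)

```text
time_s: 9.82
ee_pos: [461.9, 449.6, 82.2]
ee_rot: [-175.4, 24.6, -141.1]
force: [0.7, -0.7, 0.2]
gripper_width: 28.5
gripper_force: 14.0
```

```bash
python3 -c "
from h import *
to((-63.2,1,80.6),25,-10,28)"
```

```text
t 9.82 pos [461.9 449.6  82.2] rot [-175.4   24.6 -141.1] q [ 47.4  22.  110.9 -19.8  24.7 -64. ] F [ 0.7 -0.7  0.2] T [-0.12  0.13 -0.09] w 28.5 14.0
now in stand [-63.    1.3  82.2] goal [461.8 449.2  80.6] shift mm [ 0.9 -0.2  1.3] turn deg [-0.1 -0.  -0.1] units [ 0.0018 -0.0004  0.0027] [-0.002  -0.0013 -0.0029]
```

Grip is on the nut: 28.5 mm wide, hardly any side force. Turning the first bite of 45°.

send_rows(
  motion=[
    {"tx": 0, "ty": 0, "tz": 0, "rx": 0, "ry": 0, "rz": 0.15, "gripper": 1},
    {"tx": 0, "ty": 0, "tz": 0, "rx": 0, "ry": 0, "rz": 0.15, "gripper": 1},
    {"tx": 0, "ty": 0, "tz": 0, "rx": 0, "ry": 0, "rz": 0.15, "gripper": 1},
    {"tx": 0, "ty": 0, "tz": 0, "rx": 0, "ry": 0, "rz": 0.15, "gripper": 1},
    {"tx": 0, "ty": 0, "tz": 0, "rx": 0, "ry": 0, "rz": 0.15, "gripper": 1},
    {"tx": 0, "ty": 0, "tz": 0, "rx": 0, "ry": 0, "rz": 0.15, "gripper": 1},
  ],
)

```text
time_s: 10.58
ee_pos: [461.9, 449.5, 82.2]
ee_rot: [172.2, 23.8, -170.9]
force: [1.2, -1.3, 0.6]
gripper_width: 28.5
gripper_force: 14.0
```

```bash
cat >> h.py <<'E'
def tz():
    s=st();R=Ro.from_euler("xyz",s["ee_rot"],degrees=True);print("tool F",R.inv().apply(s["force"]).round(1),"T",R.inv().apply(s["torque"]).round(3))
E
python3 -c "
from h import *
tz()
to((-63.2,1,80.6),25,17,28)"
```

```text
t 10.57 pos [461.9 449.5  82.2] rot [ 172.2   23.8 -170.9] q [ 47.4  22.  110.9 -19.8  24.7 -36.9] F [ 1.2 -1.3  0.6] T [-0.25  0.06 -0.07] w 28.5 14.0
tool F [-1.2 -1.5 -0.4] T [ 0.241  0.104 -0.021]
t 10.57 pos [461.9 449.5  82.2] rot [ 172.2   23.8 -170.9] q [ 47.4  22.  110.9 -19.8  24.7 -36.9] F [ 1.2 -1.3  0.6] T [-0.25  0.06 -0.07] w 28.5 14.0
now in stand [-63.    1.2  82.2] goal [461.8 449.2  80.6] shift mm [ 0.7 -0.5  1.3] turn deg [-0.1 -0.  -0.2] units [ 0.0015 -0.0009  0.0027] [-0.0027 -0.0002 -0.0074]
```

send_rows(
  motion=[
    {"tx": 0, "ty": 0, "tz": 0, "rx": 0, "ry": 0, "rz": 0.15, "gripper": 1},
    {"tx": 0, "ty": 0, "tz": 0, "rx": 0, "ry": 0, "rz": 0.15, "gripper": 1},
    {"tx": 0, "ty": 0, "tz": 0, "rx": 0, "ry": 0, "rz": 0.15, "gripper": 1},
    {"tx": 0, "ty": 0, "tz": 0, "rx": 0, "ry": 0, "rz": 0.15, "gripper": 1},
  ],
)

```text
time_s: 11.08
ee_pos: [461.9, 449.4, 82.2]
ee_rot: [165.0, 20.2, 170.1]
force: [2.1, -1.2, 1.0]
gripper_width: 28.5
gripper_force: 14.0
```

```bash
python3 -c "
from h import *
tz()"
```

```text
t 11.07 pos [461.9 449.4  82.2] rot [165.   20.2 170.1] q [ 47.4  22.  110.9 -19.8  24.7 -18.9] F [ 2.1 -1.2  1. ] T [-0.27 -0.02 -0.05] w 28.5 14.0
tool F [-2.5 -0.8 -0.3] T [ 0.262 -0.053 -0.059]
```

The nut is following: 45° turned, low torque, stop not reached yet. I'll open slightly, turn back and regrip.

send_rows(
  motion=[
    {"tx": 0, "ty": 0, "tz": 0, "rx": 0, "ry": 0, "rz": 0, "gripper": 0.1},
    {"tx": 0, "ty": 0, "tz": 0, "rx": 0, "ry": 0, "rz": 0, "gripper": 0.1},
    {"tx": 0, "ty": 0, "tz": 0, "rx": 0, "ry": 0, "rz": -0.3, "gripper": 0.1},
    {"tx": 0, "ty": 0, "tz": 0, "rx": 0, "ry": 0, "rz": -0.3, "gripper": 0.1},
    {"tx": 0, "ty": 0, "tz": 0, "rx": 0, "ry": 0, "rz": -0.3, "gripper": 0.1},
    {"tx": 0, "ty": 0, "tz": 0, "rx": 0, "ry": 0, "rz": -0.3, "gripper": 0.1},
    {"tx": 0, "ty": 0, "tz": 0, "rx": 0, "ry": 0, "rz": -0.3, "gripper": 0.1},
    {"tx": 0, "ty": 0, "tz": 0, "rx": 0, "ry": 0, "rz": 0, "gripper": 1},
    {"tx": 0, "ty": 0, "tz": 0, "rx": 0, "ry": 0, "rz": 0, "gripper": 1},
    {"tx": 0, "ty": 0, "tz": 0, "rx": 0, "ry": 0, "rz": 0, "gripper": 1},
  ],
  grip_force=14,
)

```text
time_s: 12.32
ee_pos: [461.8, 449.6, 82.1]
ee_rot: [-175.4, 24.6, -141.2]
force: [0.7, -2.0, 1.1]
gripper_width: 28.4
gripper_force: 14.0
```

```bash
python3 -c "
from h import *
tz()"
```

```text
t 12.32 pos [461.8 449.6  82.1] rot [-175.4   24.6 -141.2] q [ 47.4  22.  110.9 -19.8  24.7 -64. ] F [ 0.7 -2.   1.1] T [-0.22  0.12 -0.06] w 28.4 14.0
tool F [ 0.2 -2.2 -1.2] T [ 0.109  0.234 -0.005]
```

send_rows(
  motion=[
    {"tx": 0, "ty": 0, "tz": 0, "rx": 0, "ry": 0, "rz": 0.15, "gripper": 1},
    {"tx": 0, "ty": 0, "tz": 0, "rx": 0, "ry": 0, "rz": 0.15, "gripper": 1},
    {"tx": 0, "ty": 0, "tz": 0, "rx": 0, "ry": 0, "rz": 0.1, "gripper": 1},
  ],
)

```text
time_s: 12.7
ee_pos: [462.2, 449.8, 82.4]
ee_rot: [179.1, 25.0, -154.4]
force: [3.3, -1.5, 0.9]
gripper_width: 28.4
gripper_force: 14.0
```

```bash
python3 -c "
from h import *
tz()"
```

```text
t 12.7 pos [462.2 449.8  82.4] rot [ 179.1   25.  -154.4] q [ 47.4  22.  110.9 -19.9  24.7 -51.9] F [ 3.3 -1.5  0.9] T [-0.38 -0.4   0.14] w 28.4 14.0
tool F [-2.5 -2.8  0.1] T [ 0.404 -0.19  -0.343]
```

Torque has jumped from 0.05 to 0.34 N m, so the nut is tight. Releasing at once and backing out along the screw.

send_rows(
  motion=[
    {"tx": 0, "ty": 0, "tz": 0, "rx": 0, "ry": 0, "rz": 0, "gripper": 0},
    {"tx": 0, "ty": 0, "tz": 0, "rx": 0, "ry": 0, "rz": 0, "gripper": -0.1},
    {"tx": 0, "ty": 0, "tz": 0, "rx": 0, "ry": 0, "rz": 0, "gripper": -0.1},
  ],
)

```text
time_s: 13.08
ee_pos: [461.5, 449.7, 81.9]
ee_rot: [179.1, 24.9, -154.3]
force: [0.9, -0.0, -0.1]
gripper_width: 49.9
gripper_force: 0.0
```

```bash
python3 -c "
from h import *
tz()"
```

```text
t 13.07 pos [461.5 449.7  81.9] rot [ 179.1   24.9 -154.3] q [ 47.5  22.  110.9 -19.8  24.7 -52.1] F [ 0.9 -0.  -0.1] T [-0.1   0.23  0.  ] w 49.9 0.0
tool F [-0.7 -0.4  0.4] T [-0.007  0.251  0.003]
```

send_rows(
  motion=[
    {"tx": 0, "ty": 0, "tz": -0.03, "rx": 0, "ry": 0, "rz": 0, "gripper": -0.1},
    {"tx": 0, "ty": 0, "tz": -0.06, "rx": 0, "ry": 0, "rz": 0, "gripper": -0.1},
    {"tx": 0, "ty": 0, "tz": -0.08, "rx": 0, "ry": 0, "rz": 0, "gripper": -0.1},
    {"tx": 0.06, "ty": 0, "tz": -0.08, "rx": 0, "ry": 0, "rz": 0, "gripper": -0.1},
    {"tx": 0.06, "ty": 0, "tz": -0.04, "rx": 0, "ry": 0, "rz": 0, "gripper": -0.1},
    {"tx": 0, "ty": 0, "tz": 0, "rx": 0, "ry": 0, "rz": 0, "gripper": -0.1},
    {"tx": 0, "ty": 0, "tz": 0, "rx": 0, "ry": 0, "rz": 0, "gripper": -0.1},
  ],
)

```text
time_s: 13.95
ee_pos: [358.8, 398.0, 189.1]
ee_rot: [179.0, 25.0, -154.3]
force: [0.5, 0.6, -0.9]
gripper_width: 50.3
gripper_force: 0.0
```

```bash
python3 -c "
from h import *
from workcell import env
st()
f=env.grab_frame('scene')
cv2.imwrite('pics/z.png',cv2.resize(f['frame'][160:360,230:450],None,fx=2,fy=2)[:,:,::-1])"
```

```text
t 13.95 pos [358.8 398.  189.1] rot [ 179.    25.  -154.3] q [ 53.2   5.8 115.1 -17.3  37.4 -50.9] F [ 0.5  0.6 -0.9] T [-0.09  0.28 -0.05] w 50.3 0.0
```

View pics/z.png

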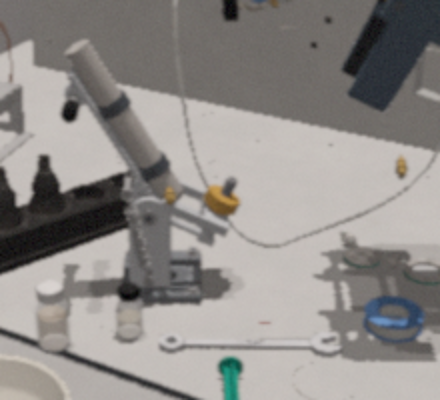

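The cylinder leans away at its stop (top at (80,48)). The nut is clear of the hand, both vials are upright and the spanner hasn't moved. Handing in.

```bash
python3 -c "
from workcell import env
print(env.job_done())"
```

```text
the job is handed in; nothing more can be done
None
```

I handed the job in at about 14 s, but the hand-in returned no verdict: the stand is snapped over on its stop screw, the vials and spanner look untouched, and the lock nut was turned about 57° clockwise until its torque jumped from 0.05 to 0.34 N m, a peak briefly above the screw's stated 0.3 N m, so the screw may have turned slightly (at most about 0.2 rad).

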